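# Hold the onion box open

### The job

I need both hands for picking out onions: take the ripe peach off the lid of the white onion box and lay it gently in the white bowl, without squeezing or dropping it, so that it does not bruise. Then lift the lid by its bar handle to half open, 45 degrees, and finish holding it there by the handle, as it falls shut when let go. Do not drag the box about, and leave everything else where it stands.

Things in the scene. Friction and masses are not known exactly. Their poses are not given: they have to be found in the camera images.
- lid (a joint): opening angle of the onion box's wooden lid, rad: 0 shut, 0.785 = 45 degrees, stop at 1.75. Free hinge along the box's y axis at its far upper edge; positive lifts the near edge; it falls shut when let go. Lid 182 mm deep x 230 wide x 14 thick, 0.3 to 0.6 kg with its handle, its top 134.5 mm above the worktop when shut, overhanging the box front by 10 mm
- onion_box: white enamelled steel box for onions, 170 mm deep (x) x 220 mm wide (y) x 120 mm high, air slots in its front and sides, wooden lid on top; origin at the centre of its underside, x points from the front (handle side) to the hinge, z up. It stands loose on rubber feet, about 3 kg, and can be dragged by careless pulling
- lid_pull: straight steel bar handle standing on the lid, near its front edge: round bar 11 mm thick, 110 mm long, parallel to the hinge, its axis 35 mm above the lid on two posts 92 mm apart. Origin at the middle of the bar, z along the lid's upward normal, x away from the front. With the lid shut it lies at (-65, 0, 169.5) mm in the box's frame
- lid_hinge (a point): point on the lid's hinge axis, at (85, 0, 120.5) mm in the box's frame; seen from it with the lid shut the bar's centre is 150 mm towards the front and 49 mm up, so it runs on a circle of 158 mm radius and stands about 263 mm above the worktop at 45 degrees
- lid_bar (a point): middle of the bar handle (same point as the origin of lid_pull)
- peach: ripe peach, 65 mm across, 58 mm tall, 0.14 kg, lying on the lid behind the bar; origin at the centre of its underside. Held by 20 N a finger it is fine; more than about 35 N a finger, a push of 30 N into the bowl or a free fall of more than 25 mm bruises it
- peach_center (a point): middle of the peach, 29 mm above its underside, where it is widest; about 37 mm above the worktop when it lies in the bowl
- bowl: white china bowl, 150 mm across the rim, 67 mm high, empty, standing in front on one side or the other; its flat inner floor is 86 mm across, 8 mm above the worktop, walls flaring to a mouth about 140 mm across; origin at the centre of its underside
- mug: white mug with one handle, 86x120x98 mm; bystander, origin at the centre of its underside
- moka_pot: aluminium coffee pot with a black handle, 98x155x174 mm; bystander, origin at the centre of its underside
- lemon: lemon, 78x55x56 mm; bystander, origin at the centre of its underside
- tomato: red tomato, 65 mm across; bystander, origin at the centre of its underside

How it is judged (in metres and radians):
On the way:
1. the peach lies in the bowl and is let go, the lid still shut (horizontal distance between peach_center and bowl below 0.045 m and height (world z) of peach_center below 0.06 m and contact force between the fingers and peach below 0.1 N and angle between bowl's own z axis and vertical below 0.2 rad and height (world z) of bowl below 0.01 m and value of joint lid below 0.1 rad), for 0.2 s.
At the end, for the whole second after the job is handed in: the lid stands still at 45 degrees, give or take 7, carried by the fingers on its bar handle (they touch it with more than 0.5 N); the box stands flat; the peach lies at rest in the upright bowl, within 45 mm of its centre, not touched by the fingers (value of joint lid between 0.665 and 0.905 rad and velocity of joint lid between -0.05 and 0.05 rad/s and contact force between the fingers and lid_pull above 0.5 N and horizontal distance between peach_center and bowl below 0.045 m and height (world z) of peach_center below 0.06 m and contact force between the fingers and peach below 0.1 N and angle between bowl's own z axis and vertical below 0.2 rad and height (world z) of bowl below 0.01 m and linear speed of peach below 0.03 m/s and angle between onion_box's own z axis and vertical below 0.05 rad); the arm keeps its last pose, push and grip.
It fails at once if the peach is squeezed (more than 80 N summed over both fingers) (contact force between the fingers and peach above 80 N).
It fails at once if the peach is dropped (free of the fingers and faster than 0.75 m/s, as after a fall of 29 mm) or pressed against the bowl with more than 30 N ((contact force between the fingers and peach below 0.1 N and linear speed of peach above 0.75 m/s) or contact force between peach and bowl above 30 N).
It fails at once if the peach falls on the worktop (height (world z) of peach_center below 0.06 m and horizontal distance between peach_center and bowl above 0.075 m).
It fails at once if the onion box is dragged more than 25 mm, or the bowl pushed more than 40 mm (distance of onion_box from where it was at the start of the episode above 0.025 m or distance of bowl from where it was at the start of the episode above 0.04 m).
It fails at once if a bystander is disturbed (moved more than 25 mm) (distance of any of mug, moka_pot, lemon, tomato from where it was at the start of the episode above 0.025 m).
It also fails if it takes over 58 s, if anything falls off the work surface, if the arm or the gripper's body presses on something with over 40 N, if the wrist force passes 120 N, or if a joint passes its speed limit or range.

### The arm

A 6-joint arm with a two-finger parallel gripper is mounted at the origin on a cart in front of the work surface, level with it; the furniture and walls round the work are solid. World frame = base frame: x ahead of the robot, y to its left, z up, the work surface at z = 0. Lengths are in mm, angles in rad, forces in N, time in s.
With the tool pointing down it reaches from about 325 to 925 mm from the base axis. Payload 3.1 kg.
Tool frame: the origin (TCP) lies at the very end of the fingers, on their centre line; the grasp point (between the pads) lies 19 mm behind it (r.grip_point_offset is the distance from the TCP to the grasp point, in mm); z points along the fingers, y is the line along which they close (so a half turn about z gives the same grasp; the last joint's range is limited). The gripper opens to 85 mm and grips with 20 to 120 N. Pads are 22 mm wide; open, the fingers measure 114 mm over their backs; the gripper's body (76 mm by 85 mm) begins 54 mm behind the grasp point. The pads swing forward as they close: fully open they stand 13 mm farther back than shut.
Start: joints at [-1.412, 0.217, 1.613, -0, 1.311, -0.112], TCP at [167.21, -602.229, 231.3] pointing down, gripper open.
Joint ranges: [-2.75, 2.75], [-0.78, 2.1], [0.31, 2.55], [-1.13, 4.27], [0.13, 2.63], [-2.58, 2.58]. Speed limits (rad/s): [2.79, 2.79, 3.14, 3.14, 3.14, 3.14].

### API

Orientations are given as a rotation vector (axis times angle).
In Python, from workcell import r, imaging gives the robot as it stands. The module is installed in compiled form; this text tells all that it offers.
- The arm moves only by the tool apply_moves, never from a script. Its argument "steps" is a list of rows, each an object of numbers: "dx", "dy", "dz": the shift along the tool's x, y, z in cm; "twist": the turn about the tool's z in units of 5 degrees (1.0 is 5 degrees). In form: [{"dx": .., "dy": .., "dz": .., "twist": ..}, ...]. A call has 1 to 20 rows; each row shifts and turns the commanded pose from where the row before left it, along the tool's axes as they then stand; what a row does not reach is not made up. A row lasts 1/10 s, in which the tool goes at most 50 mm and 8.59 degrees, less where a joint would pass 70% of its speed; a pose out of reach is approached as far as the arm can. A call with a gripper value outside its range is refused whole. "fingers" is the finger opening in cm, from 0 to 8.54, set as the call begins (left out, the last holds). The fingers move at their own pace and stop on an object; "force" is the grip in N (left out, the last holds). Time passes only in rows, so rows that do not move let the fingers close. It gives the time, the measured TCP pose, the force, the opening and the grip force at its end, in the units of the state.
- r.state(): the state, without advancing time (a new reading comes with each control period).
- imaging.get_image(name): name is "scene" or "top" or "wrist"; returns a dict with "image" (384x512x3 uint8, blue, green, red), "range_z" (384x512 float32, mm along the optical axis (not along the pixel's ray), 0 where there is no reading), "intrinsics" (3x3 intrinsics, pixels), "distortion" ([k1, k2, p1, p2, k3] as OpenCV has them; the pictures are not rectified), "rvec" (rotation vector, rad) and "tvec" (3), from world to camera coordinates, as OpenCV has them; the wrist camera has in their place "mount" (4x4, takes a point from camera to tool coordinates, whose origin is the TCP and whose axes are the flange's). Camera axes: x right, y down, z forward; pixel columns grow to the right and rows downward; lengths in mm; the calibration is good to about 2 mm. A picture is of the moment at which its call begins: read the wrist's pose just before it.
- r.job_done(): hands the job in; it is judged then, once.
The state is a dict: "time_s": time; "qpos": joint angles; "qvel": joint speeds; "joint_torque": joint torques, N m; "tcp_pos": TCP position; "eef_rot": TCP orientation; "ft_force": force on the tool from outside, world axes, zero at the start; "torque": the same for the moment, N m; "gripper_width": opening from 0.0 (shut) to 1.0 (fully open); "finger_force": force on a finger pad.
Only numpy, scipy, OpenCV 4.12 (cv2) and the standard library are available. Lean on these libraries where they do the work, as an engineer would, in place of code of your own. Each camera call takes 0.05 s, during which the arm holds its last target. There are 200 camera calls.

## Working session

There is one attempt and no reset: what is moved stays moved. The work goes in short steps, Python scripts to look and compute and a tool call to move; the robot and the scene stay as the last step left them, time stands still between calls to the robot, and variables do not carry over. Pictures are saved under pics/ and viewed, at most 10 in all, crops included, and the job is handed in when it is done.

Besides the shell and the picture viewer there is one more tool, called after "Emit:" as name([rows], argument=value, ...), one row to a line, values as JSON. apply_moves: Moves the arm, as the interface text tells. Its arguments: {"type":"object","properties":{"steps":{"type":"array"},"fingers":{"type":"number"},"force":{"type":"number"}},"required":["steps"]}

```bash
mkdir -p pics; cat > h.py <<'E'
import numpy as np,cv2
from workcell import r,imaging
from scipy.spatial.transform import Rotation as R
def cloud(name):
    s=r.state(); d=imaging.get_image(name); z=d["range_z"].astype(float)
    v,u=np.mgrid[0:384,0:512]
    p=cv2.undistortPoints(np.stack([u,v],-1).reshape(-1,1,2).astype(np.float64),d["intrinsics"],d["distortion"]).reshape(384,512,2)
    c=np.dstack([p[...,0]*z,p[...,1]*z,z])
    if name=="wrist":
        M=np.array(d["mount"]); T=np.eye(4);T[:3,:3]=R.from_rotvec(s["eef_rot"]).as_matrix();T[:3,3]=s["tcp_pos"];A=T@M
        w=c@A[:3,:3].T+A[:3,3]
    else:
        Rm=cv2.Rodrigues(np.array(d["rvec"],float))[0]; w=(c-np.array(d["tvec"]).reshape(3))@Rm
    w[z<=0]=np.nan
    return d["image"],w
E
python3 - <<'E'
from h import *
s=r.state();print(s)
a,w=cloud("scene");b,wt=cloud("top")
np.savez("t.npz",a=a,w=w,b=b,wt=wt)
cv2.imwrite("pics/st.png",cv2.resize(np.vstack([a,b]),None,fx=.78,fy=.78))
print(r.grip_point_offset)
E
```

```text
{'time_s': 0.0, 'qpos': array([-1.41218793e+00,  2.17795352e-01,  1.61495356e+00,  1.05979905e-05,
        1.31127920e+00, -1.12220605e-01]), 'qvel': array([ 0.00129271,  0.0003215 ,  0.00019511, -0.00091155,  0.00098251,
        0.00011389]), 'joint_torque': array([ 1.77334837e-04, -3.96851599e+01, -3.03852367e+01, -3.03685902e-04,
        9.54262388e-03,  7.01871073e-06]), 'tcp_pos': array([ 167.0877342 , -601.39798776,  229.93256498]), 'eef_rot': array([-3.11042064e+00, -4.23785252e-01,  7.25862712e-05]), 'ft_force': array([-0.58043879,  0.59476578, -0.3854757 ]), 'torque': array([0.02609245, 0.01098505, 0.02630311]), 'finger_force': 0.0, 'gripper_width': 0.9998609061610092}
18.700000000000003
```

View pics/st.png

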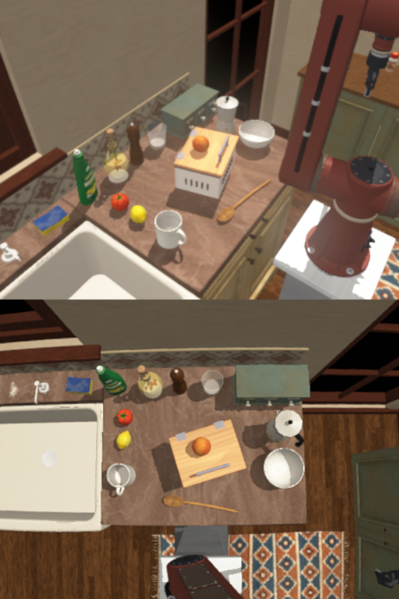

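The top view (shown at 0.78 scale, offset 300 rows) shows the box near (207,452), the peach at (201,446), the bar at (210,469), the bowl at (284,468) and the moka pot just behind the bowl.

```bash
python3 - <<'E'
from h import *
f=np.load("t.npz");b=f["b"];w=f["wt"]
hsv=cv2.cvtColor(b,cv2.COLOR_BGR2HSV)
X,Y,Z=w[...,0],w[...,1],w[...,2]
# lid top
u0,v0=np.array([207,452-300])/.78
print("centre",w[int(v0),int(u0)],"bowl px",w[int(168/.78),int(284/.78)],"table",w[int(225/.78),int(260/.78)])
vv,uu=np.mgrid[0:384,0:512]
near=(abs(uu-u0)<65)&(abs(vv-v0)<60)
lid=near&(abs(Z-134.5)<8)
P=w[lid][:,:2].astype(np.float32);rc=cv2.minAreaRect(P);print("lid",lid.sum(),rc,cv2.boxPoints(rc))
bar=near&(Z>155)&(hsv[...,1]<110)
P=w[bar];print("bar",bar.sum(),cv2.minAreaRect(P[:,:2].astype(np.float32)),np.median(P[:,2]))
pe=near&(Z>150)&(hsv[...,1]>=150)
P=w[pe];print("peach",pe.sum(),cv2.minEnclosingCircle(P[:,:2].astype(np.float32)),P[:,2].max())
bw=(abs(uu-364)<40)&(abs(vv-215)<40)&(Z>55)&(Z<75)
n,l,st,c=cv2.connectedComponentsWithStats(bw.astype(np.uint8))
for k in range(1,n):
  if st[k,4]>50:
    P=w[l==k];print("bowl",st[k],cv2.minEnclosingCircle(P[:,:2].astype(np.float32)),P[:,2].mean())
mk=(abs(uu-368)<40)&(abs(vv-160)<45)&(Z>80)
P=w[mk];print("moka",mk.sum(),np.nanmin(P,0),np.nanmax(P,0))
E
```

```text
centre [546.97257523 -29.75051805 178.19513085] bowl px [ 494.55893352 -334.49277938    7.26072715] table [ 274.37616992 -236.59055135   -5.02883487]
lid 4973 ((545.2808837890625, -29.98895263671875), (185.6168212890625, 230.86087036132812), 16.668010711669922) [[ 423.2636     53.971577]
 [ 489.4804   -167.18916 ]
 [ 667.29816  -113.94948 ]
 [ 601.08136   107.21126 ]]
bar 194 ((485.2295227050781, -47.68120193481445), (10.986648559570312, 119.20645904541016), 16.75934600830078) 172.30917372272103
peach 445 ((564.2333374023438, -10.507454872131348), 31.744781494140625) 194.49646962602577
bowl [338 191  52  51 252] ((490.9557800292969, -318.026123046875), 75.23456573486328) 63.03214228712249
moka 1889 [ 566.05869703 -411.78802363   80.32818848] [ 774.29016697 -214.75372461  175.66016402]
```

Emit:
apply_moves([
  {"dz": -1.5},
  {"dz": -3},
  {"dz": -3},
  {"dx": 1, "dy": -1},
  {"dx": 2.5, "dy": -2.1},
  {"dx": 3, "dy": -2.5},
  {"dx": 3, "dy": -2.5},
  {"dx": 3, "dy": -2.5},
  {"dx": 3, "dy": -2.5},
  {"dx": 3, "dy": -2.5},
  {"dx": 3, "dy": -2.5},
  {"dx": 3, "dy": -2.5},
  {"dx": 3, "dy": -2.5},
  {"dx": 3, "dy": -2.5},
  {"dx": 3, "dy": -2.5},
  {"dx": 3, "dy": -2.5},
  {"dx": 3, "dy": -2.5},
  {"dx": 3, "dy": -2.5},
  {"dx": 2, "dy": -1.8},
  {"dx": 1, "dy": -1},
], fingers=8.54, force=20)

```text
invalid input at $.steps[0]: expected keys dx, dy, dz, twist
```

Emit:
apply_moves([
  {"dx": 0, "dy": 0, "dz": -2, "twist": 0},
  {"dx": 0, "dy": 0, "dz": -3, "twist": 0},
  {"dx": 1.2, "dy": -1, "dz": -2, "twist": 0},
  {"dx": 3, "dy": -2.6, "dz": 0, "twist": 0},
  {"dx": 3, "dy": -2.6, "dz": 0, "twist": 0},
  {"dx": 3, "dy": -2.6, "dz": 0, "twist": 0},
  {"dx": 3, "dy": -2.6, "dz": 0, "twist": 0},
  {"dx": 3, "dy": -2.6, "dz": 0, "twist": 0},
  {"dx": 3, "dy": -2.6, "dz": 0, "twist": 0},
  {"dx": 3, "dy": -2.6, "dz": 0, "twist": 0},
  {"dx": 3, "dy": -2.6, "dz": 0, "twist": 0},
  {"dx": 3, "dy": -2.6, "dz": 0, "twist": 0},
  {"dx": 3, "dy": -2.6, "dz": 0, "twist": 0},
  {"dx": 3, "dy": -2.6, "dz": 0, "twist": 0},
  {"dx": 3, "dy": -2.6, "dz": 0, "twist": 0},
  {"dx": 3, "dy": -2.6, "dz": 0, "twist": 0},
  {"dx": 3, "dy": -2.6, "dz": 0, "twist": 0},
  {"dx": 2, "dy": -1.6, "dz": 0, "twist": 0},
  {"dx": 1, "dy": -0.8, "dz": 0, "twist": 0},
  {"dx": 0, "dy": 0, "dz": 0, "twist": 0},
], fingers=8.54, force=20)

```text
time_s: 2.1
tcp_pos: [506.1, -94.2, 300.8]
eef_rot: [-3.112, -0.428, 0.002]
ft_force: [-0.2, -0.1, -0.4]
gripper_width: 1.001
finger_force: 0.0
```

```bash
cat >> h.py <<'E'
def todo(target):
    s=r.state(); M=R.from_rotvec(s["eef_rot"]).as_matrix()
    print("tcp",s["tcp_pos"].round(1),"to go cm",(M.T@(np.array(target)-s["tcp_pos"])/10).round(2),"yaw",np.degrees(np.arctan2(M[1,0],M[0,0])).round(1),"tilt",M[:,2].round(3),"q",s["qpos"].round(2))
E
python3 - <<'E'
from h import *
a,w=cloud("wrist"); np.savez("w.npz",a=a,w=w)
cv2.imwrite("pics/w1.png",a)
hsv=cv2.cvtColor(a,cv2.COLOR_BGR2HSV);Z=w[...,2]
pe=(Z>145)&(Z<205)&(hsv[...,1]>=140)
n,l,st,c=cv2.connectedComponentsWithStats(pe.astype(np.uint8))
k=1+st[1:,4].argmax();P=w[l==k];i=P[:,2].argmax();m=P[:,2]>P[:,2].max()-15
print("peach",st[k],cv2.minEnclosingCircle(P[:,:2].astype(np.float32)),P[i],P[m].mean(0))
bar=(Z>160)&(Z<185)&(hsv[...,1]<110)
n,l,st,c=cv2.connectedComponentsWithStats(bar.astype(np.uint8))
if n>1:
  k=1+st[1:,4].argmax();P=w[l==k];print("bar",st[k],cv2.minAreaRect(P[:,:2].astype(np.float32)),P[:,2].max())
todo([564,-10.5,300])
E
```

```text
peach [ 126   42   83   83 5309] ((565.5840454101562, -12.578158378601074), 32.02286148071289) [563.45656626 -12.76773052 193.72439281] [566.91369994 -13.2026324  186.34610506]
bar [ 118  181  143   17 1808] ((486.7415771484375, -48.294822692871094), (11.3569917678833, 120.21542358398438), 16.660709381103516) 177.61947809426135
tcp [505.6 -95.2 300.8] to go cm [ 7.9  -6.59  0.07] yaw 15.6 tilt [-0.001 -0.    -1.   ] q [-0.32 -0.07  1.79 -0.    1.43  0.98]
```

View pics/w1.png

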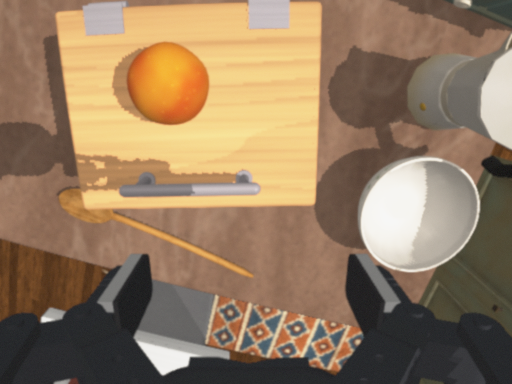

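The wrist view shows the peach at (168,83) and the bar centred at (190,190). The bowl is at (418,214), and the open fingers come in from below. I'll go over the peach and descend, and measure the bowl and fingertips from this same view.

```bash
python3 - <<'E'
from h import *
f=np.load("w.npz");a=f["a"];w=f["w"];Z=w[...,2]
vv,uu=np.mgrid[0:384,0:512]
m=(abs(uu-418)<70)&(abs(vv-214)<65)&(Z>60)&(Z<75)&(w[...,1]<-230)&(w[...,0]<570)
print("bowl",m.sum(),cv2.minEnclosingCircle(w[m][:,:2].astype(np.float32)),w[m].min(0),w[m].max(0))
# finger tips in tool coords
M=R.from_rotvec(r.state()["eef_rot"]).as_matrix();t=(w-r.state()["tcp_pos"])@M
for p in [(285,125),(260,140),(285,375),(262,358),(300,130),(330,60)]: print(p,t[p].round(1))
mk=(uu>400)&(vv<160)&(Z>100);print("moka",w[mk].min(0),w[mk].max(0))
E
```

```text
bowl 1520 ((493.2071838378906, -317.47076416015625), 76.30506134033203) [ 418.64929008 -392.59933591   60.00184625] [ 566.5856035  -241.73227047   69.07767738]
(285, 125) [ 11.5 -43.4 -41.2]
(260, 140) [ 11.7 -43.3 -23.5]
(285, 375) [ 11.8  44.4 -41.5]
(262, 358) [ 11.3  43.6 -24.1]
(300, 130) [  4.6 -42.7 -40.3]
(330, 60) [  7.2 -57.9 -60.4]
moka [ 597.57878251 -321.21442347  100.03967723] [ 692.51888336 -266.62445829  156.86019441]
```

Emit:
apply_moves([
  {"dx": 1, "dy": -0.8, "dz": 0, "twist": 0},
  {"dx": 2, "dy": -1.6, "dz": 0, "twist": 0},
  {"dx": 2, "dy": -1.6, "dz": 0, "twist": 0},
  {"dx": 2, "dy": -1.6, "dz": 0, "twist": 0},
  {"dx": 1, "dy": -0.8, "dz": 0, "twist": 0},
  {"dx": 0, "dy": 0, "dz": 1.5, "twist": 0},
  {"dx": 0, "dy": 0, "dz": 2.5, "twist": 0},
  {"dx": 0, "dy": 0, "dz": 2, "twist": 0},
  {"dx": 0, "dy": 0, "dz": 1, "twist": 0},
  {"dx": 0, "dy": 0, "dz": 0, "twist": 0},
  {"dx": 0, "dy": 0, "dz": 0, "twist": 0},
])

```text
time_s: 3.25
tcp_pos: [565.9, -12.7, 231.6]
eef_rot: [3.113, 0.423, 0.0]
ft_force: [0.1, -0.3, 0.1]
gripper_width: 0.998
finger_force: 0.0
```

```bash
python3 - <<'E'
from h import *
todo([565.5,-12,145])
E
```

```text
tcp [565.9 -12.7 231.6] to go cm [-0.02 -0.08  8.66] yaw 15.5 tilt [ 0. -0. -1.] q [-0.15  0.09  1.75 -0.    1.29  1.15]
```

Emit:
apply_moves([
  {"dx": 0, "dy": 0, "dz": 2, "twist": 0},
  {"dx": 0, "dy": 0, "dz": 2.5, "twist": 0},
  {"dx": 0, "dy": 0, "dz": 2.5, "twist": 0},
  {"dx": 0, "dy": 0, "dz": 1.2, "twist": 0},
  {"dx": 0, "dy": 0, "dz": 0.6, "twist": 0},
  {"dx": 0, "dy": 0, "dz": 0, "twist": 0},
  {"dx": 0, "dy": 0, "dz": 0, "twist": 0},
])

```text
time_s: 3.95
tcp_pos: [567.1, -12.3, 144.8]
eef_rot: [3.112, 0.424, 0.004]
ft_force: [-0.3, -0.6, 0.2]
gripper_width: 1.0
finger_force: 0.0
```

Emit:
apply_moves([
  {"dx": 0, "dy": 0, "dz": 0, "twist": 0},
  {"dx": 0, "dy": 0, "dz": 0, "twist": 0},
  {"dx": 0, "dy": 0, "dz": 0, "twist": 0},
  {"dx": 0, "dy": 0, "dz": 0, "twist": 0},
  {"dx": 0, "dy": 0, "dz": 0, "twist": 0},
  {"dx": 0, "dy": 0, "dz": 0, "twist": 0},
  {"dx": 0, "dy": 0, "dz": 0, "twist": 0},
  {"dx": 0, "dy": 0, "dz": 0, "twist": 0},
  {"dx": 0, "dy": 0, "dz": 0, "twist": 0},
], fingers=5.8, force=20)

```text
time_s: 4.85
tcp_pos: [567.1, -12.2, 144.9]
eef_rot: [3.112, 0.424, 0.005]
ft_force: [-0.5, 0.2, 5.7]
gripper_width: 0.722
finger_force: 21.6
```

Emit:
apply_moves([
  {"dx": 0, "dy": 0, "dz": -0.4, "twist": 0},
  {"dx": 0, "dy": 0, "dz": -0.8, "twist": 0},
  {"dx": 0, "dy": 0, "dz": -1, "twist": 0},
  {"dx": 0, "dy": 0, "dz": -1.5, "twist": 0},
  {"dx": 0, "dy": 0, "dz": -1.5, "twist": 0},
  {"dx": 0, "dy": 0, "dz": -1.5, "twist": 0},
  {"dx": 0, "dy": 0, "dz": -1.5, "twist": 0},
  {"dx": 0, "dy": 0, "dz": -1, "twist": 0},
  {"dx": 0, "dy": 0, "dz": -0.5, "twist": 0},
  {"dx": 0, "dy": 0, "dz": 0, "twist": 0},
])

```text
time_s: 5.85
tcp_pos: [566.4, -12.2, 241.4]
eef_rot: [3.112, 0.424, 0.003]
ft_force: [0.3, -0.4, -0.5]
gripper_width: 0.722
finger_force: 22.1
```

```bash
python3 - <<'E'
from h import *
a,w=cloud("wrist");cv2.imwrite("pics/w2.png",a)
s=r.state();print(s["gripper_width"],s["finger_force"],s["ft_force"])
todo([492.5,-317.5,240])
hsv=cv2.cvtColor(a,cv2.COLOR_BGR2HSV);Z=w[...,2]
pe=(Z>190)&(hsv[...,1]>=140);P=w[pe];print(pe.sum(),(P.min(0)+P.max(0))/2,P[:,2].max()-s["tcp_pos"][2])
E
```

```text
0.7177322993793782 22.129801008850336 [ 0.24310487  0.10519872 -2.5985281 ]
tcp [565.8 -12.1 240.4] to go cm [-15.24  27.47   0.04] yaw 15.5 tilt [ 0.  0. -1.] q [-0.15  0.08  1.75  0.    1.31  1.15]
18075 [569.17585972   3.9389588  282.47309879] 76.50872795278323
```

View pics/w2.png

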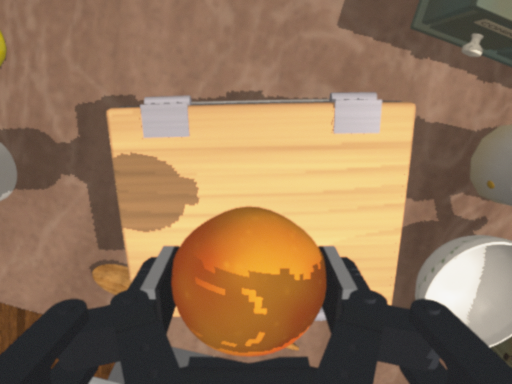

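The peach is held, centred at (249,282) between the pads. Next, across to the bowl.

Emit:
apply_moves([
  {"dx": -0.3, "dy": 0.5, "dz": 0, "twist": 0},
  {"dx": -0.6, "dy": 1, "dz": 0, "twist": 0},
  {"dx": -1, "dy": 1.8, "dz": 0, "twist": 0},
  {"dx": -1.1, "dy": 2, "dz": 0, "twist": 0},
  {"dx": -1.1, "dy": 2, "dz": 0, "twist": 0},
  {"dx": -1.1, "dy": 2, "dz": 0, "twist": 0},
  {"dx": -1.1, "dy": 2, "dz": 0, "twist": 0},
  {"dx": -1.1, "dy": 2, "dz": 0, "twist": 0},
  {"dx": -1.1, "dy": 2, "dz": 0, "twist": 0},
  {"dx": -1.1, "dy": 2, "dz": 0, "twist": 0},
  {"dx": -1.1, "dy": 2, "dz": 0, "twist": 0},
  {"dx": -1.1, "dy": 2, "dz": 0, "twist": 0},
  {"dx": -1.1, "dy": 2, "dz": 0, "twist": 0},
  {"dx": -1, "dy": 1.8, "dz": 0, "twist": 0},
  {"dx": -0.8, "dy": 1.4, "dz": 0, "twist": 0},
  {"dx": -0.4, "dy": 0.7, "dz": 0, "twist": 0},
  {"dx": -0.2, "dy": 0.3, "dz": 0, "twist": 0},
  {"dx": 0, "dy": 0, "dz": 0, "twist": 0},
])

```text
time_s: 7.7
tcp_pos: [491.8, -318.0, 240.1]
eef_rot: [-3.112, -0.423, 0.0]
ft_force: [-0.1, -0.0, -0.7]
gripper_width: 0.716
finger_force: 22.1
```

```bash
python3 - <<'E'
from h import *
todo([492.5,-317.5,100])
a,w=cloud("top");Z=w[...,2]
b,wb=cloud("wrist");cv2.imwrite("pics/w3.png",b)
todo([492.5,-317.5,27]);print(r.state()["gripper_width"])
E
```

```text
tcp [ 491.8 -318.   240.1] to go cm [ 0.08 -0.02 14.01] yaw 15.5 tilt [-0.     0.001 -1.   ] q [-0.69  0.13  1.7   0.    1.32  0.61]
tcp [ 492.1 -317.3  240.2] to go cm [ 0.03  0.04 21.32] yaw 15.6 tilt [-0.     0.001 -1.   ] q [-0.69  0.13  1.7   0.    1.32  0.61]
0.7255582864822695
```

View pics/w3.png

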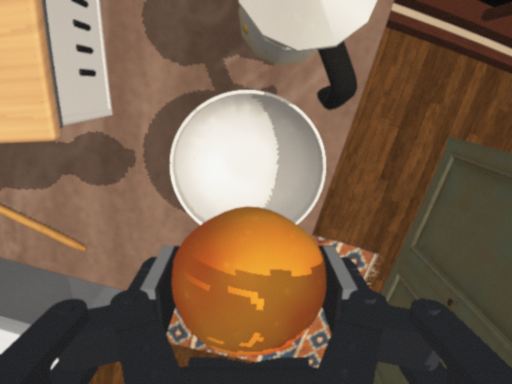

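The peach is centred over the bowl (bowl centre near column 248). I'll descend.

Emit:
apply_moves([
  {"dx": 0, "dy": 0, "dz": 1, "twist": 0},
  {"dx": 0, "dy": 0, "dz": 2, "twist": 0},
  {"dx": 0, "dy": 0, "dz": 2.5, "twist": 0},
  {"dx": 0, "dy": 0, "dz": 2.5, "twist": 0},
  {"dx": 0, "dy": 0, "dz": 2.5, "twist": 0},
  {"dx": 0, "dy": 0, "dz": 2.5, "twist": 0},
  {"dx": 0, "dy": 0, "dz": 2, "twist": 0},
  {"dx": 0, "dy": 0, "dz": 1.5, "twist": 0},
  {"dx": 0, "dy": 0, "dz": 1, "twist": 0},
  {"dx": 0, "dy": 0, "dz": 1, "twist": 0},
  {"dx": 0, "dy": 0, "dz": 0.8, "twist": 0},
  {"dx": 0, "dy": 0, "dz": 0.6, "twist": 0},
  {"dx": 0, "dy": 0, "dz": 0.5, "twist": 0},
  {"dx": 0, "dy": 0, "dz": 0.4, "twist": 0},
  {"dx": 0, "dy": 0, "dz": 0.3, "twist": 0},
  {"dx": 0, "dy": 0, "dz": 0, "twist": 0},
  {"dx": 0, "dy": 0, "dz": 0, "twist": 0},
])

```text
time_s: 9.5
tcp_pos: [492.1, -318.1, 29.5]
eef_rot: [3.113, 0.424, 0.0]
ft_force: [0.1, 0.1, -1.3]
gripper_width: 0.723
finger_force: 22.2
```

Emit:
apply_moves([
  {"dx": 0, "dy": 0, "dz": 0.2, "twist": 0},
  {"dx": 0, "dy": 0, "dz": 0.2, "twist": 0},
  {"dx": 0, "dy": 0, "dz": 0.2, "twist": 0},
  {"dx": 0, "dy": 0, "dz": 0, "twist": 0},
])

```text
time_s: 9.9
tcp_pos: [491.7, -317.7, 22.9]
eef_rot: [-3.112, -0.424, 0.001]
ft_force: [-0.6, -0.6, -1.1]
gripper_width: 0.722
finger_force: 22.1
```

Open modestly, then rise.

Emit:
apply_moves([
  {"dx": 0, "dy": 0, "dz": 0, "twist": 0},
  {"dx": 0, "dy": 0, "dz": 0, "twist": 0},
  {"dx": 0, "dy": 0, "dz": 0, "twist": 0},
  {"dx": 0, "dy": 0, "dz": 0, "twist": 0},
  {"dx": 0, "dy": 0, "dz": 0, "twist": 0},
  {"dx": 0, "dy": 0, "dz": 0, "twist": 0},
  {"dx": 0, "dy": 0, "dz": -0.4, "twist": 0},
  {"dx": 0, "dy": 0, "dz": -0.8, "twist": 0},
], fingers=7.5)

```text
time_s: 10.7
tcp_pos: [491.4, -317.5, 35.0]
eef_rot: [-3.112, -0.424, 0.002]
ft_force: [-0.3, 0.3, 0.5]
gripper_width: 0.874
finger_force: 0.0
```

Emit:
apply_moves([
  {"dx": 0, "dy": 0, "dz": -1, "twist": 0},
  {"dx": 0, "dy": 0, "dz": -1.5, "twist": 0},
  {"dx": 0, "dy": 0, "dz": -2, "twist": 0},
  {"dx": 0, "dy": 0, "dz": -2.5, "twist": 0},
  {"dx": 0, "dy": 0, "dz": -3, "twist": 0},
  {"dx": 0, "dy": 0, "dz": -3, "twist": 0},
  {"dx": 0, "dy": 0, "dz": -3, "twist": 0},
  {"dx": 0, "dy": 0, "dz": -3, "twist": 0},
  {"dx": 0, "dy": 0, "dz": -2, "twist": 0},
  {"dx": 0, "dy": 0, "dz": -1, "twist": 0},
  {"dx": 0, "dy": 0, "dz": 0, "twist": 0},
])

```text
time_s: 11.8
tcp_pos: [492.9, -318.7, 258.3]
eef_rot: [3.109, 0.424, 0.005]
ft_force: [-0.2, -0.4, -0.9]
gripper_width: 0.878
finger_force: 0.0
```

```bash
python3 - <<'E'
from h import *
a,w=cloud("wrist");cv2.imwrite("pics/w4.png",a)
todo([486.5,-48,260]);print(r.state()["gripper_width"])
hsv=cv2.cvtColor(a,cv2.COLOR_BGR2HSV);Z=w[...,2]
pe=(Z>15)&(Z<90)&(hsv[...,1]>=170)&(hsv[...,0]<22);n,l,st,c=cv2.connectedComponentsWithStats(pe.astype(np.uint8));k=1+st[1:,4].argmax();P=w[l==k];print("peach",st[k],(P.min(0)+P.max(0))/2,P[:,2].max())
E
```

```text
tcp [ 492.2 -318.1  256.3] to go cm [  6.68 -26.18  -0.41] yaw 15.5 tilt [ 0.001 -0.001 -1.   ] q [-0.69  0.11  1.68 -0.    1.34  0.61]
0.8803588254507387
peach [ 218  135   57   55 2317] [ 492.74832139 -317.68473151   55.22797031] 67.59477037813281
```

View pics/w4.png

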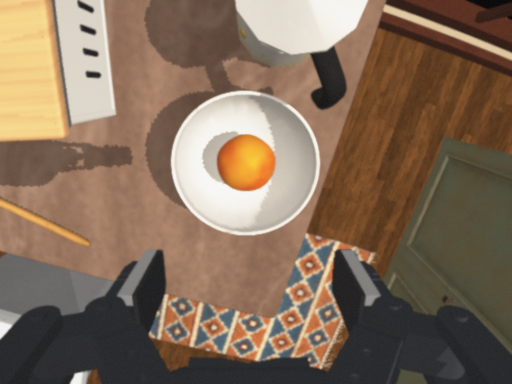

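The peach lies in the middle of the bowl (246,162). Now over to the bar, then turn the gripper.

Emit:
apply_moves([
  {"dx": 0.2, "dy": -1, "dz": 0, "twist": 0},
  {"dx": 0.5, "dy": -2, "dz": 0, "twist": 0},
  {"dx": 0.7, "dy": -2.7, "dz": 0, "twist": 0},
  {"dx": 0.7, "dy": -2.7, "dz": 0, "twist": 0},
  {"dx": 0.7, "dy": -2.7, "dz": 0, "twist": 0},
  {"dx": 0.7, "dy": -2.7, "dz": 0, "twist": 0},
  {"dx": 0.7, "dy": -2.7, "dz": 0, "twist": 0},
  {"dx": 0.7, "dy": -2.7, "dz": 0, "twist": 0},
  {"dx": 0.7, "dy": -2.7, "dz": 0, "twist": 0},
  {"dx": 0.6, "dy": -2.3, "dz": 0, "twist": 0},
  {"dx": 0.3, "dy": -1.3, "dz": 0, "twist": 0},
  {"dx": 0.2, "dy": -0.7, "dz": 0, "twist": 0},
  {"dx": 0, "dy": 0, "dz": 0, "twist": 0},
])

```text
time_s: 13.15
tcp_pos: [486.0, -46.7, 254.8]
eef_rot: [-3.112, -0.426, 0.001]
ft_force: [-0.2, -1.0, -0.2]
gripper_width: 0.876
finger_force: 0.0
```

Emit:
apply_moves([
  {"dx": 0, "dy": 0, "dz": 0, "twist": -1.5},
  {"dx": 0, "dy": 0, "dz": 0, "twist": -1.5},
  {"dx": 0, "dy": 0, "dz": 0, "twist": -1.5},
  {"dx": 0, "dy": 0, "dz": 0, "twist": -1.5},
  {"dx": 0, "dy": 0, "dz": 0, "twist": -1.5},
  {"dx": 0, "dy": 0, "dz": 0, "twist": -1.5},
  {"dx": 0, "dy": 0, "dz": 0, "twist": -1.5},
  {"dx": 0, "dy": 0, "dz": 0, "twist": -1.5},
  {"dx": 0, "dy": 0, "dz": 0, "twist": -1.5},
  {"dx": 0, "dy": 0, "dz": 0, "twist": -1.5},
  {"dx": 0, "dy": 0, "dz": 0, "twist": -1.5},
  {"dx": 0, "dy": 0, "dz": 0, "twist": -1.5},
  {"dx": 0, "dy": 0, "dz": 0, "twist": -0.2},
  {"dx": 0, "dy": 0, "dz": 0, "twist": 0},
], fingers=5)

```text
time_s: 14.55
tcp_pos: [486.4, -48.3, 255.2]
eef_rot: [-1.883, -2.514, 0.001]
ft_force: [-1.2, 0.0, -0.3]
gripper_width: 0.586
finger_force: 0.0
```

```bash
python3 - <<'E'
from h import *
a,w=cloud("wrist");cv2.imwrite("pics/w5.png",a)
todo([486.5,-48,156]);print(r.state()["gripper_width"])
b,w=cloud("top");Z=w[...,2]
E
```

```text
tcp [486.5 -48.2 255.2] to go cm [0.02 0.01 9.92] yaw 106.3 tilt [-0. -0. -1.] q [-0.24 -0.1   1.9  -0.    1.34 -0.53]
0.583917843649543
```

View pics/w5.png

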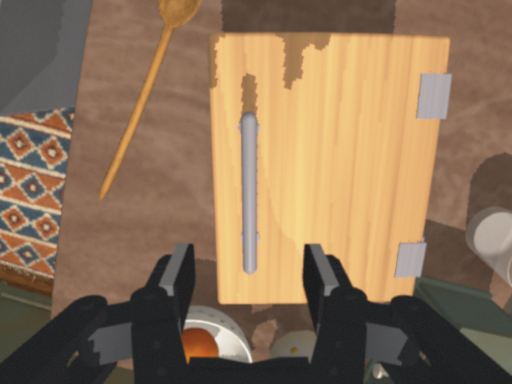

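The bar runs vertically at column 249, centred between the fingers. I'll descend and grip.

Emit:
apply_moves([
  {"dx": 0, "dy": 0, "dz": 1, "twist": 0},
  {"dx": 0, "dy": 0, "dz": 2, "twist": 0},
  {"dx": 0, "dy": 0, "dz": 2.5, "twist": 0},
  {"dx": 0, "dy": 0, "dz": 2, "twist": 0},
  {"dx": 0, "dy": 0, "dz": 1.5, "twist": 0},
  {"dx": 0, "dy": 0, "dz": 0.8, "twist": 0},
  {"dx": 0, "dy": 0, "dz": 0.5, "twist": 0},
  {"dx": 0, "dy": 0, "dz": 0, "twist": 0},
  {"dx": 0, "dy": 0, "dz": 0, "twist": 0},
])

```text
time_s: 15.55
tcp_pos: [487.1, -47.8, 153.0]
eef_rot: [1.879, 2.516, 0.001]
ft_force: [0.0, 0.6, 0.8]
gripper_width: 0.589
finger_force: 0.0
```

Emit:
apply_moves([
  {"dx": 0, "dy": 0, "dz": 0, "twist": 0},
  {"dx": 0, "dy": 0, "dz": 0, "twist": 0},
  {"dx": 0, "dy": 0, "dz": 0, "twist": 0},
  {"dx": 0, "dy": 0, "dz": 0, "twist": 0},
  {"dx": 0, "dy": 0, "dz": 0, "twist": 0},
  {"dx": 0, "dy": 0, "dz": 0, "twist": 0},
  {"dx": 0, "dy": 0, "dz": 0, "twist": 0},
  {"dx": 0, "dy": 0, "dz": 0, "twist": 0},
  {"dx": 0, "dy": 0, "dz": 0, "twist": 0},
  {"dx": 0, "dy": 0, "dz": 0, "twist": 0},
], fingers=0.5, force=40)

```text
time_s: 16.55
tcp_pos: [486.8, -47.8, 153.0]
eef_rot: [1.879, 2.517, 0.0]
ft_force: [-1.9, 1.1, 6.2]
gripper_width: 0.11
finger_force: 39.2
```

```bash
python3 - <<'E'
from h import *
s=r.state();print(s["ft_force"],s["gripper_width"],s["finger_force"]);todo(s["tcp_pos"])
# arc: tool y = box x, up = -z
t=np.radians(np.arange(0,46,3));a=np.arctan2(49,150);h=-158*np.cos(a+t)/10;v=158*np.sin(a+t)/10
print(np.c_[np.diff(h),-np.diff(v)].round(2).tolist(), h[-1]-h[0],v[-1]-v[0])
E
```

```text
[-1.93100133  1.09918776  6.23549924] 0.10987931339831362 39.233019948005676
tcp [486.8 -47.8 153. ] to go cm [0. 0. 0.] yaw 106.5 tilt [ 0. -0. -1.] q [-0.24  0.01  2.   -0.    1.13 -0.53]
[[0.28, -0.78], [0.32, -0.76], [0.36, -0.75], [0.4, -0.73], [0.43, -0.7], [0.47, -0.68], [0.5, -0.66], [0.54, -0.63], [0.57, -0.6], [0.6, -0.57], [0.63, -0.54], [0.66, -0.5], [0.68, -0.47], [0.71, -0.43], [0.73, -0.39]] 7.868155954773189 9.183019555709752
```

Emit:
apply_moves([
  {"dx": 0, "dy": 0.14, "dz": -0.39, "twist": 0},
  {"dx": 0, "dy": 0.14, "dz": -0.39, "twist": 0},
  {"dx": 0, "dy": 0.16, "dz": -0.38, "twist": 0},
  {"dx": 0, "dy": 0.16, "dz": -0.38, "twist": 0},
  {"dx": 0, "dy": 0.18, "dz": -0.38, "twist": 0},
  {"dx": 0, "dy": 0.18, "dz": -0.37, "twist": 0},
  {"dx": 0, "dy": 0.2, "dz": -0.37, "twist": 0},
  {"dx": 0, "dy": 0.2, "dz": -0.36, "twist": 0},
  {"dx": 0, "dy": 0.22, "dz": -0.35, "twist": 0},
  {"dx": 0, "dy": 0.21, "dz": -0.35, "twist": 0},
  {"dx": 0, "dy": 0, "dz": 0, "twist": 0},
])

```text
time_s: 17.65
tcp_pos: [503.1, -42.7, 190.3]
eef_rot: [-1.878, -2.517, 0.003]
ft_force: [-3.8, -4.3, -1.7]
gripper_width: 0.112
finger_force: 39.0
```

```bash
python3 - <<'E'
from h import *
s=r.state();print(s["ft_force"],s["torque"],s["gripper_width"],s["finger_force"])
a,w=cloud("scene");cv2.imwrite("pics/s2.png",cv2.resize(a[130:280,180:400],None,fx=2.5,fy=2.5))
E
```

```text
[-3.81333732 -4.27980111 -1.66452164] [-0.68348123  0.78233311  0.07386443] 0.11159391789912183 39.0438848733902
```

View pics/s2.png

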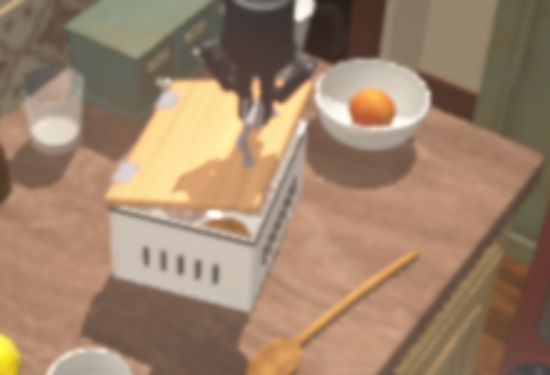

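The lid is rising with the bar in the fingers (248,115), the peach is in the bowl (372,105), the box still stands in place and the forces are low. I'll continue along the arc.

Emit:
apply_moves([
  {"dx": 0, "dy": 0.24, "dz": -0.34, "twist": 0},
  {"dx": 0, "dy": 0.23, "dz": -0.34, "twist": 0},
  {"dx": 0, "dy": 0.25, "dz": -0.33, "twist": 0},
  {"dx": 0, "dy": 0.25, "dz": -0.33, "twist": 0},
  {"dx": 0, "dy": 0.27, "dz": -0.32, "twist": 0},
  {"dx": 0, "dy": 0.27, "dz": -0.31, "twist": 0},
  {"dx": 0, "dy": 0.28, "dz": -0.3, "twist": 0},
  {"dx": 0, "dy": 0.29, "dz": -0.3, "twist": 0},
  {"dx": 0, "dy": 0.3, "dz": -0.29, "twist": 0},
  {"dx": 0, "dy": 0.3, "dz": -0.28, "twist": 0},
  {"dx": 0, "dy": 0, "dz": 0, "twist": 0},
])

```text
time_s: 18.8
tcp_pos: [528.1, -35.2, 222.5]
eef_rot: [-1.877, -2.516, 0.005]
ft_force: [-7.3, -5.1, 3.8]
gripper_width: 0.116
finger_force: 39.1
```

Emit:
apply_moves([
  {"dx": 0, "dy": 0.31, "dz": -0.27, "twist": 0},
  {"dx": 0, "dy": 0.32, "dz": -0.27, "twist": 0},
  {"dx": 0, "dy": 0.33, "dz": -0.25, "twist": 0},
  {"dx": 0, "dy": 0.33, "dz": -0.25, "twist": 0},
  {"dx": 0, "dy": 0.34, "dz": -0.24, "twist": 0},
  {"dx": 0, "dy": 0.34, "dz": -0.23, "twist": 0},
  {"dx": 0, "dy": 0.35, "dz": -0.22, "twist": 0},
  {"dx": 0, "dy": 0.36, "dz": -0.21, "twist": 0},
  {"dx": 0, "dy": 0.36, "dz": -0.2, "twist": 0},
  {"dx": 0, "dy": 0.37, "dz": -0.19, "twist": 0},
  {"dx": 0, "dy": 0, "dz": 0, "twist": 0},
  {"dx": 0, "dy": 0, "dz": 0, "twist": 0},
  {"dx": 0, "dy": 0, "dz": 0, "twist": 0},
])

```text
time_s: 20.1
tcp_pos: [561.6, -25.2, 247.6]
eef_rot: [-1.879, -2.517, 0.001]
ft_force: [-7.8, -2.9, 8.8]
gripper_width: 0.106
finger_force: 40.0
```

```bash
python3 - <<'E'
from h import *
s=r.state();print(s["tcp_pos"],s["ft_force"],s["gripper_width"],s["finger_force"])
a,w=cloud("scene");cv2.imwrite("pics/s3.png",cv2.resize(a[110:280,180:400],None,fx=2.5,fy=2.5))
hsv=cv2.cvtColor(a,cv2.COLOR_BGR2HSV)
ax=np.array([np.cos(np.radians(16.7)),np.sin(np.radians(16.7))]);ay=np.array([-ax[1],ax[0]])
d=w[...,:2]-np.array([548,-29]);bx=d@ax;by=d@ay;Z=w[...,2]
m=(abs(bx)<90)&(by>30)&(by<110)&(Z>140)&(hsv[...,1]>90)&(hsv[...,0]>8)&(hsv[...,0]<28)
from scipy.stats import theilslopes
print(m.sum(),"lid angle deg",np.degrees(np.arctan(-theilslopes(Z[m],bx[m])[0])))
f=np.load("t.npz")  # box front drift: side wall compare
for ww in (f["w"],w):
  d=ww[...,:2]-np.array([548,-29]);bx=d@ax;by=d@ay;z=ww[...,2]
  q=(z>20)&(z<105)&(abs(bx)<70)&(by>90)&(by<130);q2=(z>20)&(z<105)&(abs(by)<90)&(bx<-70)&(bx>-110)
  print("side y",q.sum(),np.median(by[q]),"front x",q2.sum(),np.median(bx[q2]))
E
```

```text
[561.58945896 -25.17880797 247.64675774] [-7.81246106 -2.8750251   8.785803  ] 0.1056379625265389 39.952163100242615
554 lid angle deg 44.29468728837192
side y 968 111.92112374691456 front x 211 -84.53687332317675
side y 961 112.10379782000784 front x 279 -84.47437205096585
```

View pics/s3.png

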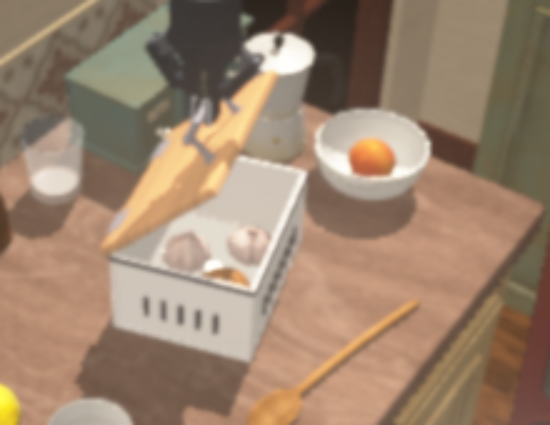

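The lid is about half open (measured 44.3°) with the fingers on the bar at (203,115). The peach rests in the bowl at (372,155), and the box has not moved.

```bash
python3 -c "
from workcell import r
print(r.job_done())"
```

```text
the job is handed in; nothing more can be done
None
```

The peach lies in the white bowl, the gripper is holding the lid by its handle at about 44°, the box has not moved, and the job is handed in; no verdict came back.

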